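# Clamp the culture flask on the shaker

### The arm

A 7-joint arm with a two-finger parallel gripper is mounted at the origin on the work surface. World frame = base frame: x ahead of the robot, y to its left, z up, the work surface at z = 0. Lengths are in m, angles in rad, forces in N, time in s.
With the tool pointing down it reaches from about 0.35 to 0.9 m from the base axis. Payload 19.9 kg.
Tool frame: the origin (TCP) lies between the finger pads; the fingertips stand 25 mm ahead of it and the grasp point (between the pads) lies 6 mm ahead of it (arm.nose_length is the distance from the TCP to the fingertips, in m); z points along the fingers, y is the direction in which the jaws open and shut (so a half turn about z gives the same grasp; the last joint's range is limited). The gripper opens to 85 mm and grips with 20 to 120 N. Pads are 22 mm wide; open, the fingers measure 114 mm over their backs; the gripper's body (76 mm by 85 mm) begins 54 mm behind the grasp point. The pads swing forward as they close: fully open they stand 13 mm farther back than shut.
Start: joints at [-1.246, 0.417, -0.01, 1.614, 0.005, 1.111, -0.053], TCP at [0.224, 0.583, 0.256] pointing down, gripper open.
Joint ranges: [-2.81, 2.81], [-0.39, 2.02], [-1.27, 1.25], [0.06, 2.57], [-1.19, 4.33], [0.19, 2], [-2.82, 2.82]. Speed limits (rad/s): [1.89, 1.89, 2.39, 2.39, 3.01, 3.01, 3.01].

### API

Orientations are given as a rotation vector (axis times angle).
In Python, from plant import arm gives the robot as it stands. The module is installed in compiled form; this text tells all that it offers.
- The arm moves only by the tool send_rows, never from a script. Its argument "rows" is one flat list of numbers, 6 for each row, row after row: the shift along the world's x, y, z in units of 40 mm (1.0 is 40 mm), then the turn, a rotation vector about the world's x, y, z in units of 5 degrees (1.0 is 5 degrees). A call has 1 to 10 rows; each row shifts and turns the commanded pose from where the row before left it; what a row does not reach is not made up. A row lasts 1/8 s, in which the tool goes at most 62.5 mm and 10.7 degrees, less where a joint would pass 70% of its speed; a pose out of reach is approached as far as the arm can. A call is refused whole if a number of a shift passes 1 or a number of a turn 1, either way. A call with a gripper value outside its range is refused whole. "hand" is the opening, from -1 (shut) to 1 (fully open), so that 0 is half open, set as the call begins (left out, the last holds). The fingers move at their own pace and stop on an object; "squeeze" is the grip in N (left out, the last holds). Time passes only in rows, so rows that do not move let the fingers close. It gives the time, the measured TCP pose, the force and the opening at its end, in the units of the state.
- arm.get_state(): the state, without advancing time (a new reading comes with each control period).
- arm.capture(name): name is "side" or "top" or "wrist"; returns a dict with "color" (400x640x3 uint8, blue, green, red), "intrinsics" (3x3 intrinsics, pixels), "dist" ([k1, k2, p1, p2, k3] as OpenCV has them; the pictures are not rectified), "rvec" (rotation vector, rad) and "tvec" (3), from world to camera coordinates, as OpenCV has them; the wrist camera has in their place "hand_eye" (4x4, takes a point from camera to tool coordinates, whose origin is the TCP and whose axes are the flange's). Camera axes: x right, y down, z forward; pixel columns grow to the right and rows downward; lengths in m; the calibration is good to about 2 mm. A picture is of the moment at which its call begins: read the wrist's pose just before it. There is no depth.
- arm.close_job(): hands the job in, once; it reports no verdict.
The state is a dict: "clock": time; "qpos": joint angles; "dq": joint speeds; "effort": joint torques, N m; "position": TCP position; "ee_rot": TCP orientation; "contact_force": force on the tool from outside, world axes, zero at the start; "ft_torque": the same for the moment, N m; "opening": opening from 0.0 (shut) to 1.0 (fully open).
Only numpy, scipy, OpenCV 4.12 (cv2) and the standard library are available. Lean on these libraries where they do the work, as an engineer would, in place of code of your own. Each camera call takes 0.05 s, during which the arm holds its last target.

### The job

Secure the yellow-capped culture flask on the shaker: swing the raised blue clamp arm round until its orange rubber foot is over the middle of that flask, then screw the brass ring down the stud, clockwise from above, until the foot meets the flask and resistance rises, and give it about a quarter turn more, so that the flask is held firmly but not crushed. Let go of the clamp, and leave the red-capped flask and the conical flasks and pots on the bench where they stand.

Things in the scene. Friction and masses are not known exactly. Their poses are not given: they have to be found in the camera images.
- shaker: Laboratory shaker, fixed: white base 320 x 340 mm (x, y), flat dark rubber mat on top, 90 mm above its underside, with a rim 8 mm higher. A vertical threaded steel stud (24 mm diameter, tip 216 mm above the underside) rises from the middle. Origin: centre of the underside, on the stud's axis; z up; its -x side (front panel) looks roughly towards the robot.
- ring_nut (a joint): Turn of the brass ring on the stud, rad; grows clockwise from above, which screws it down; it carries the clamp arm down by 20 mm per full turn. Starts between 0 and 2.2; at about 6.3 the foot meets the flask's top and resistance rises; a quarter turn more is about 7.9. Friction 0.08 N m up to there, then about 0.03 N m more per rad. Stays where it is left (springs back a little if overdone).
- ring_grip (a point): Point on the axis of the brass ring (knurled, 50 mm diameter, 28 mm high, red mark on its top face), 11 mm below its top face, 17 mm above its underside; the blue arm's top face lies 25 mm below this point. At the start the stud's tip stands 15 to 22 mm above this point, at the end about 40 mm. Moves down with the ring and turns with it.
- clamp_arm (a joint): Swing of the blue clamp arm about the stud, rad; 0: the arm points along the shaker's -x (towards the robot); grows anticlockwise from above, so +1.57 points to the shaker's -y, -1.57 to its +y. Range -2.2 to 2.2; starts between -0.5 and 0.5; friction 0.16 N m, it stays where it is left. The arm is a bar 28 mm wide and 10 mm thick.
- post_grip (a point): Grip point on the axis of the black upright post at the arm's outer end (26 mm diameter, 32 mm high, standing on the arm's top face), 105 mm from the stud's axis, 18 mm above the arm's top face and 14 mm below the post's top. The foot lies straight below. Take the arm here to swing it.
- foot: Orange soft rubber foot (28 mm diameter) under the arm's outer end, straight below the post. Origin: centre of its underside, 46 mm below post_grip; at the start 13 to 20 mm above the flasks' tops. It gives about 1 mm per 3 N: a quarter turn of the ring past first touch (5 mm) presses the flask with about 15 N. More than 32 N (over half a turn past first touch) crushes the flask.
- flask_yellow: Flat translucent culture flask with a YELLOW cap, lying loose on the shaker's mat to one side of the stud (either side), body 100 x 70 x 38 mm (x, y, z), its neck and cap reach to 92 mm from the origin along +x. Mass about 0.3 kg. Origin: centre of the underside of the body; z up.
- flask_red: The same kind of flask with a RED cap, lying on the other side of the stud; leave alone.
- erlenmeyer_a: Green conical flask on the bench, 84 mm wide, 133 mm high, leave alone. Origin: centre of its underside.
- erlenmeyer_b: Sand-coloured conical flask on the bench, 84 mm wide, 133 mm high, leave alone. Origin: centre of its underside.
- pot_a: White sample pot with red lid, 49 mm wide, 62 mm high, on the bench, leave alone. Origin: centre of its underside.
- pot_b: Another such pot, leave alone.
- pot_c: Another such pot, leave alone.

How it is judged:
By the outcome, as a careful person would: the job done as asked, in the order asked, and still so for the second after the job is handed in, with the robot touching nothing.
It also fails if it takes over 72 s, if anything falls off the work surface, if the arm or the gripper's body presses on something with over 40 N, if the wrist force passes 120 N, or if a joint passes its speed limit or range.

## Working session

There is one attempt and no reset: what is moved stays moved. The work goes in short steps, Python scripts to look and compute and a tool call to move; the robot and the scene stay as the last step left them, time stands still between calls to the robot, and variables do not carry over. Pictures are saved under pics/ and viewed, and the job is handed in when it is done.

Besides the shell and the picture viewer there is one more tool, called after "Emit:" as a command line: name --argument value ..., lists and objects as JSON in quotes. send_rows: Moves the arm, as the interface text tells. Its arguments: {"type":"object","properties":{"rows":{"type":"array"},"hand":{"type":"number"},"squeeze":{"type":"number"}},"required":["rows"]}

```bash
mkdir -p pics; ls; cat > h.py <<'E'
import numpy as np, cv2
from plant import arm
def cap(n,f):
    s=arm.get_state(); d=arm.capture(n); cv2.imwrite('pics/'+f+'.png',d['color'])
    np.save('pics/'+f+'.npy',dict(d=d,s=s),allow_pickle=True); return d,s
def load(f):
    o=np.load('pics/'+f+'.npy',allow_pickle=True).item(); return o['d'],o['s']
def cam(d,s):
    if 'hand_eye' in d:
        T=np.eye(4);T[:3,:3]=cv2.Rodrigues(np.array(s['ee_rot'],float))[0];T[:3,3]=s['position']
        M=T@np.array(d['hand_eye']); return M[:3,:3],M[:3,3]
    R=cv2.Rodrigues(np.array(d['rvec'],float))[0]; return R.T,-R.T@np.array(d['tvec']).ravel()
def ray(d,s,uv):
    R,c=cam(d,s); p=cv2.undistortPoints(np.array([[uv]],float),np.array(d['intrinsics']),np.array(d['dist'])).ravel()
    v=R@np.array([p[0],p[1],1]); return c,v/np.linalg.norm(v)
def onz(d,s,uv,z):
    c,v=ray(d,s,uv); return c+v*(z-c[2])/v[2]
def tri(rs):
    A=np.zeros((3,3));b=np.zeros(3)
    for c,v in rs:
        P=np.eye(3)-np.outer(v,v);A+=P;b+=P@c
    x=np.linalg.solve(A,b); return x,[np.linalg.norm((np.eye(3)-np.outer(v,v))@(x-c)) for c,v in rs]
def proj(d,s,X):
    R,c=cam(d,s); Ri=R.T
    return cv2.projectPoints(np.array([X],float),cv2.Rodrigues(Ri)[0],-Ri@c,np.array(d['intrinsics']),np.array(d['dist']))[0].ravel()
E
python3 - <<'E'
from h import *
print(arm.get_state(), arm.nose_length)
for n in ['side','top','wrist']: cap(n,n+'0')
for n in ['side','top']:
    d,s=load(n+'0');print(n,cam(d,s))
E
```

```text
pics
{'clock': 0.0, 'qpos': array([-1.24550483,  0.41797536, -0.01033196,  1.6142008 ,  0.00471891,
        1.11069595, -0.05299056]), 'dq': array([-3.35545160e-04, -2.15301986e-03, -4.29423911e-04, -1.84502383e-03,
        4.58382946e-04, -1.83141685e-03,  1.26487170e-05]), 'effort': array([ 1.71580600e-04, -8.64421177e+01,  6.79228362e-01, -4.34905529e+01,
        1.91090157e-02,  7.13642527e-03,  4.24819962e-05]), 'position': array([0.22401758, 0.58311969, 0.25564807]), 'ee_rot': array([-5.72824937e-01, -3.08879338e+00,  1.96146163e-03]), 'contact_force': array([0.01613504, 0.10541562, 0.13671786]), 'ft_torque': array([ 0.06969421, -0.00989154, -0.02359685]), 'opening': 1.001131838585138} 0.025
side (array([[ 6.85448369e-01, -4.84910228e-01,  5.43159833e-01],
       [-7.28121210e-01, -4.56688347e-01,  5.11150914e-01],
       [ 1.92460272e-04, -7.45853755e-01, -6.66109705e-01]]), array([-0.2844646 , -0.68401253,  1.0990817 ]))
top (array([[ 1.88808887e-04, -9.95702397e-01,  9.26104755e-02],
       [-9.99999493e-01, -2.79625090e-04, -9.67650583e-04],
       [ 9.89388218e-04, -9.26102458e-02, -9.95701945e-01]]), array([0.38693011, 0.00388736, 1.1996923 ]))
```

View pics/side0.png

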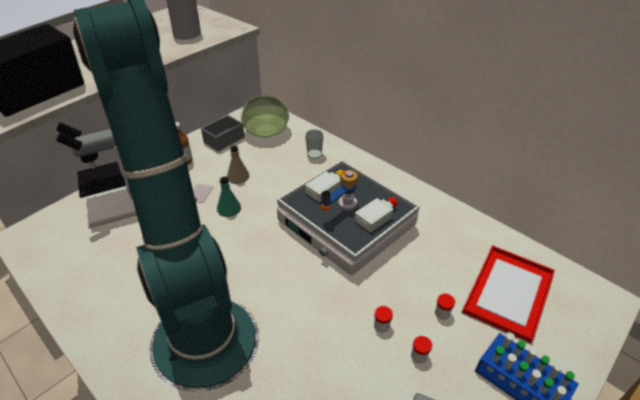

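View pics/top0.png

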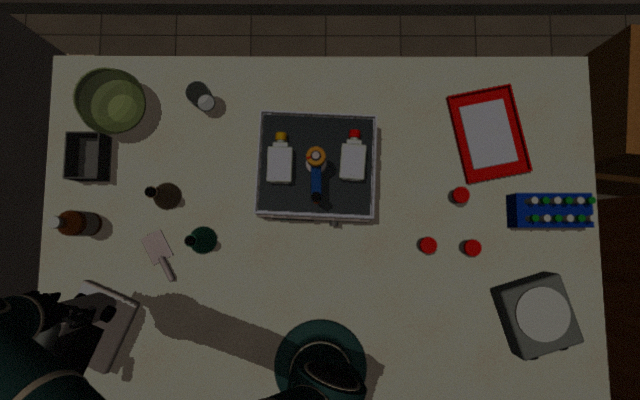

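View pics/wrist0.png

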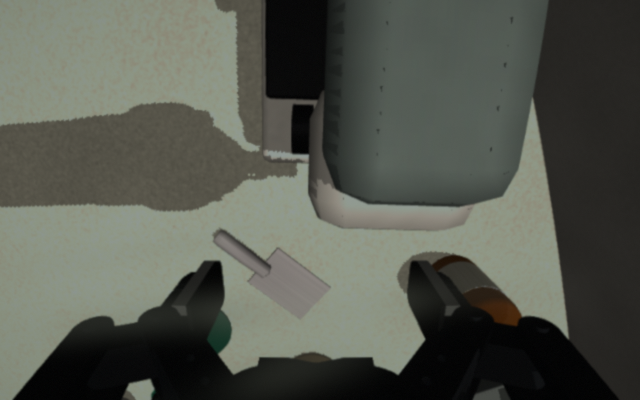

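The top view shows the shaker near (316,165), with the yellow flask to its left (+y) at (280,162) and the ring near (316,156). The arm points down to the post at (316,197). I'll zoom in next.

```bash
python3 - <<'E'
from h import *
d,s=load('top0'); a=cv2.convertScaleAbs(d['color'][95:235,245:390],alpha=1.8); a=cv2.resize(a,None,fx=4,fy=4,interpolation=cv2.INTER_CUBIC)
cv2.imwrite('pics/t0z.png',a)
d,s=load('side0'); b=d['color'][155:275,270:425]; cv2.imwrite('pics/s0z.png',cv2.resize(b,None,fx=4,fy=4,interpolation=cv2.INTER_CUBIC))
E
```

```text
(no output)
```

View pics/t0z.png

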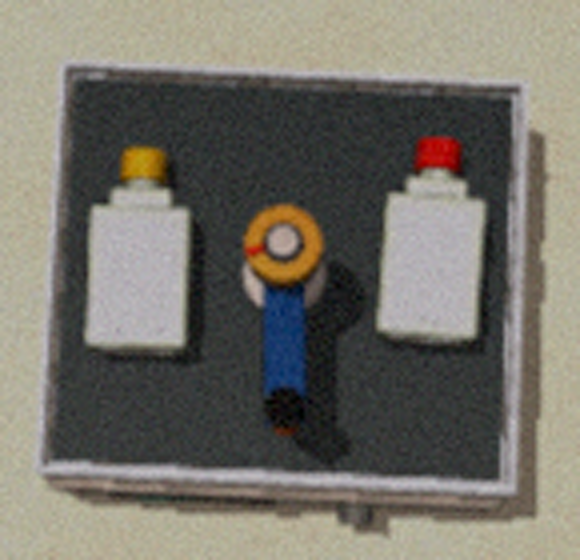

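View pics/s0z.png

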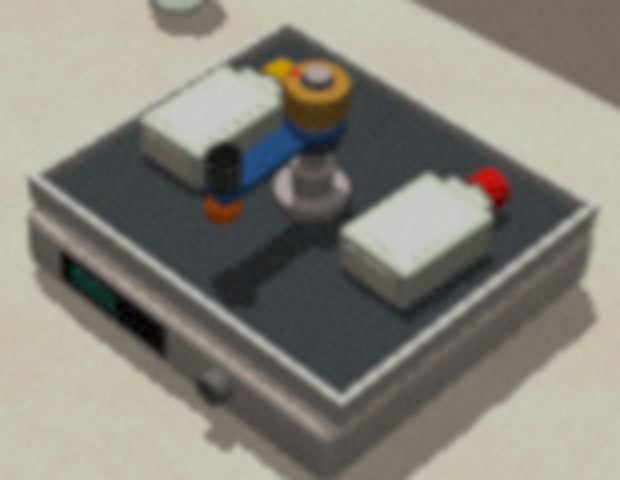

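```bash
python3 - <<'E'
from h import *
T=load('top0');S=load('side0')
t=lambda x,y:(245+x/4-.375,95+y/4-.375); u=lambda x,y:(270+x/4-.375,155+y/4-.375)
for n,a,b in [('tip',(285,239),(319,72)),('ringtop',(284,245),(318,78)),('posttop',(285,400),(222,150)),('redcap?',(437,155),(489,188)),('yflaskFL',(88,345),(145,122)),('yflask rim corner FL',(42,470),(33,182)),('FR',(513,490),(341,403)),('BR',(523,88),(596,208)),('BL',(68,68),(289,27))]:
    x,e=tri([ray(*T,t(*a)),ray(*S,u(*b))]); print(n,x.round(4),np.round(e,4))
for n,a in [('FL',(88,345)),('FR',(188,350)),('BR',(189,207)),('BL',(91,206))]: print('yel',n,onz(*T,t(*a),.128).round(4))
for n,a in [('FL',(42,470)),('FR',(513,490)),('BR',(523,88)),('BL',(68,68))]: print('rim',n,onz(*T,t(*a),.098).round(4))
d,s=load('wrist0');print(d['hand_eye'],d['intrinsics'])
E
```

```text
tip [0.5897 0.0109 0.2173] [0.0005 0.0005]
ringtop [0.5874 0.0109 0.2128] [0.0004 0.0004]
posttop [0.4866 0.0121 0.2044] [0.0022 0.0022]
redcap? [ 0.6728 -0.097   0.1127] [0.0008 0.0008]
yflaskFL [0.5362 0.1465 0.1232] [0.0021 0.0021]
yflask rim corner FL [0.4493 0.1838 0.0925] [0.0004 0.0004]
FR [ 0.4348 -0.149   0.0972] [0.0008 0.0008]
BR [ 0.7276 -0.1621  0.0953] [0.0019 0.0019]
BL [0.7412 0.1686 0.0944] [0.0002 0.0002]
yel FL [0.5341 0.1473 0.128 ]
yel FR [0.5307 0.0781 0.128 ]
yel BR [0.6311 0.0781 0.128 ]
yel BL [0.6318 0.1464 0.128 ]
rim FL [0.4493 0.1826 0.098 ]
rim FR [ 0.4353 -0.1495  0.098 ]
rim BR [ 0.7253 -0.1603  0.098 ]
rim BL [0.7399 0.1682 0.098 ]
[[ 1.61756212e-04 -9.55854043e-01 -2.93841833e-01  7.53444909e-02]
 [ 9.99999984e-01  1.31358857e-04  1.23182986e-04 -9.99080656e-05]
 [-7.91462281e-05 -2.93841848e-01  9.55854049e-01 -1.17749886e-01]
 [ 0.00000000e+00  0.00000000e+00  0.00000000e+00  1.00000000e+00]] [[318.90538554   0.         315.4401053 ]
 [  0.         318.90538554 205.12600123]
 [  0.           0.           1.        ]]
```

Emit:
send_rows --rows '[0,0,1,0,0,0,0,0,1,0,0,0,0.5,-0.5,0.5,0,0,0,0.7,-1,0.5,0,0,0,0.7,-1,0,0,0,0,0.7,-1,0,0,0,0,0.7,-1,0,0,0,0,0.7,-1,0,0,0,0,0.7,-1,0,0,0,0,0.7,-1,0,0,0,0]' --hand 1 --squeeze 40

```text
clock: 1.4
position: [0.4408, 0.2819, 0.3762]
ee_rot: [-0.573, -3.089, 0.0]
contact_force: [0.7, 0.4, 0.5]
opening: 1.001
```

Emit:
send_rows --rows '[0.7,-1,0,0,0,0,0.7,-1,0,0,0,0,0.7,-1,0,0,0,0,0.7,-1,0,0,0,0,0.7,-1,0,0,0,0,0.5,-1,0,0,0,0,0,0,0,0,0,0]'

```text
clock: 2.28
position: [0.6008, 0.0397, 0.3758]
ee_rot: [-0.581, -3.087, 0.003]
contact_force: [-0.7, 0.9, -0.2]
opening: 1.002
```

```bash
python3 - <<'E'
from h import *
d,s=cap('wrist','w1');print(s['position'],s['qpos'],s['ee_rot'],s['ft_torque'])
E
```

```text
[0.6008423  0.03974359 0.3757738 ] [-0.43122224  0.30695329  0.40574354  1.52704535 -0.12133529  1.33344403
  1.18515982] [-5.80652031e-01 -3.08724770e+00  2.70420772e-03] [ 0.00498952 -0.02308481  0.0077562 ]
```

View pics/w1.png

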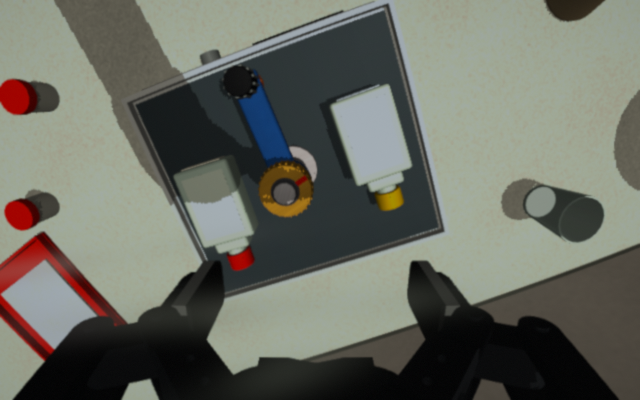

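The wrist view shows the ring's top at about (286,188), the post top at (240,80), and the yellow flask from (332,130) to (410,180). I'll take a second view nearer the post.

Emit:
send_rows --rows '[-1,0,0,0,0,0,-1,-0.5,0,0,0,0,0,0,0,0,0,0]'

```text
clock: 2.7
position: [0.5181, 0.0233, 0.377]
ee_rot: [0.572, 3.089, 0.002]
contact_force: [0.1, 0.6, 0.5]
opening: 0.998
```

```bash
python3 - <<'E'
from h import *
d,s=cap('wrist','w2');print(s['position'])
d,s=load('w1');cv2.imwrite('pics/w1z.png',cv2.resize(d['color'][50:250,160:430],None,fx=2.9,fy=2.9,interpolation=cv2.INTER_CUBIC))
E
```

```text
[0.518108   0.02328878 0.37695319]
```

View pics/w2.png

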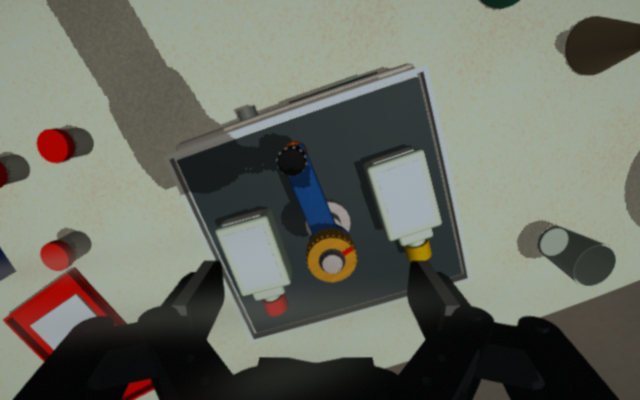

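View pics/w1z.png

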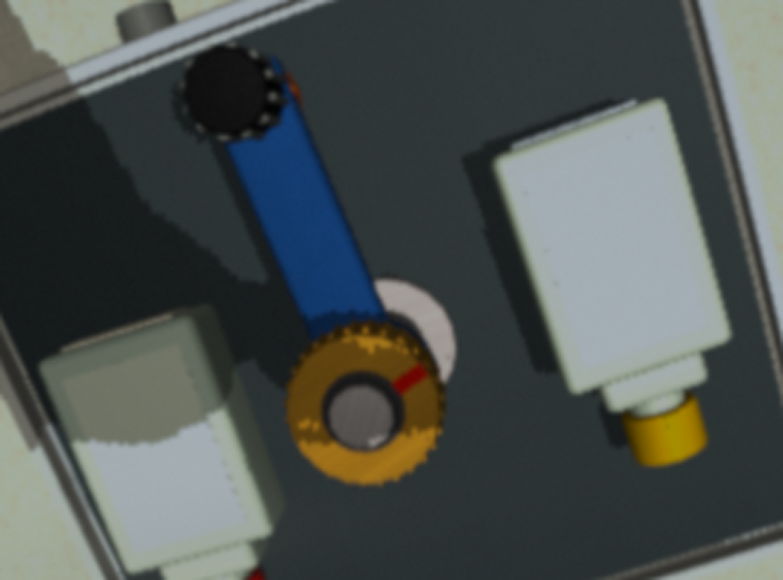

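```bash
python3 - <<'E'
from h import *
d,s=load('w2');cv2.imwrite('pics/w2z.png',cv2.resize(d['color'][125:325,200:470],None,fx=2.9,fy=2.9,interpolation=cv2.INTER_CUBIC))
E
```

```text
(no output)
```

View pics/w2z.png

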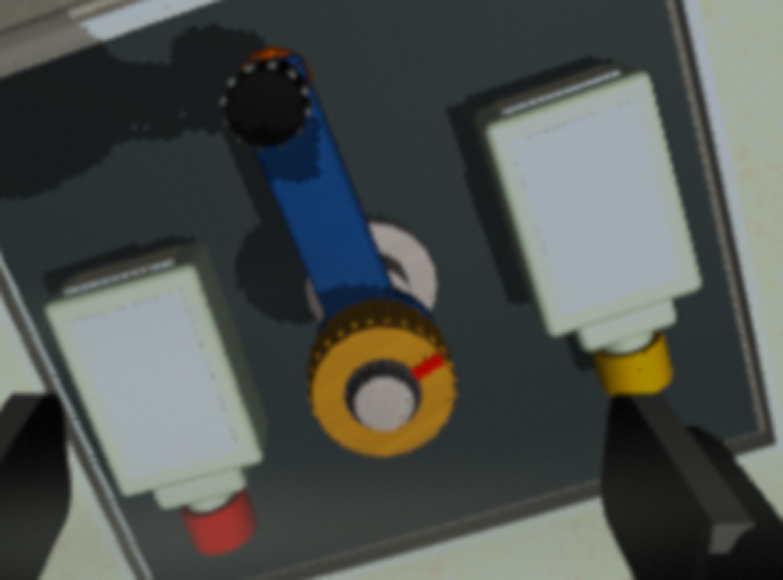

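```bash
python3 - <<'E'
from h import *
A=load('w1');B=load('w2')
k=2.9
a=lambda p:(160+(p[0]+.5)/k-.5,50+(p[1]+.5)/k-.5); b=lambda p:(200+(p[0]+.5)/k-.5,125+(p[1]+.5)/k-.5)
P=[]
for n,p,q in [('post',(231,93),(266,103)),('ring',(368,408),(383,388)),('tip',(362,412),(385,402)),('y1',(497,160),(490,126)),('y2',(660,101),(645,76)),('y3',(728,342),(697,289)),('y4',(577,391),(552,334))]:
    x,e=tri([ray(*A,a(p)),ray(*B,b(q))]);P.append(x);print(n,x.round(4),np.round(e,4))
print(np.mean(P[3:],0))
for L,f,p,q in [('A',A,a,0),('B',B,b,1)]:
    pts=[[(497,160),(660,101),(728,342),(577,391)],[(490,126),(645,76),(697,289),(552,334)]][q]
    print(np.array([onz(*f,p(x),.128) for x in pts]).round(4).tolist())
    print('post',onz(*f,p([(231,93),(266,103)][q]),.204),'tip',onz(*f,p([(362,412),(385,402)][q]),.216),'ring',onz(*f,p([(368,408),(383,388)][q]),.208))
E
```

```text
post [0.4846 0.0118 0.1927] [0.0001 0.0001]
ring [0.5907 0.0137 0.2017] [0.0004 0.0004]
tip [0.5879 0.0145 0.218 ] [0.0003 0.0003]
y1 [0.5339 0.0841 0.1258] [0.0003 0.0003]
y2 [0.5357 0.1479 0.1298] [0.0001 0.0001]
y3 [0.6342 0.1467 0.1232] [0.0001 0.0001]
y4 [0.6315 0.082  0.1228] [0.0006 0.0006]
[0.58382423 0.11519072 0.1254011 ]
[[0.5339, 0.0837, 0.128], [0.5358, 0.1483, 0.128], [0.6328, 0.1458, 0.128], [0.63, 0.0824, 0.128]]
post [0.48637395 0.01376792 0.204     ] tip [0.58819144 0.01443101 0.216     ] ring [0.5893313  0.01520605 0.208     ]
[[0.5333, 0.0842, 0.128], [0.5362, 0.1485, 0.128], [0.6318, 0.1454, 0.128], [0.629, 0.081, 0.128]]
post [0.48323289 0.01330455 0.204     ] tip [0.58894734 0.0139696  0.216     ] ring [0.58773918 0.0141237  0.208     ]
```

Emit:
send_rows --rows '[-0.4,-0.1,-0.5,0,0,0,-0.4,-0.15,-1,0,0,0,0,0,-1,0,0,0,0,0,-1,0,0,0,0,0,-0.3,0,0,0,0,0,0,0,0,0]'

```text
clock: 3.5
position: [0.4885, 0.0139, 0.2244]
ee_rot: [-0.572, -3.089, 0.001]
contact_force: [-0.0, 0.3, -0.2]
opening: 0.999
```

```bash
python3 - <<'E'
from h import *
d,s=cap('wrist','w3');print(s['position'],s['ee_rot'])
E
```

```text
[0.48845689 0.01385777 0.22440629] [-5.7185471e-01 -3.0885555e+00  7.9544558e-04]
```

View pics/w3.png

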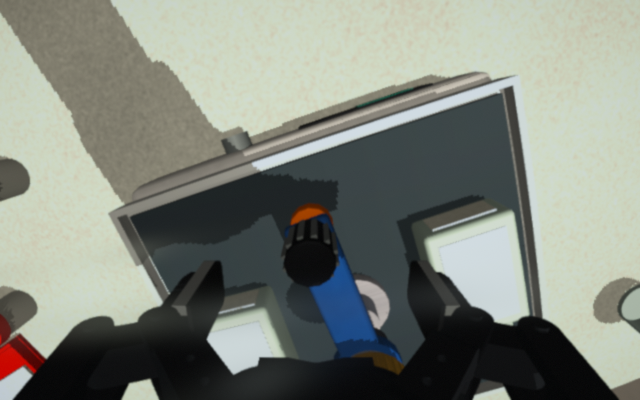

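```bash
python3 - <<'E'
from h import *
L=load('w3')
for z in (.198,.203,.208): print(onz(*L,(311,262),z))
k=2.9
A=load('w1');B=load('w2')
print(tri([ray(*A,(160+231.5/k-.5,50+93.5/k-.5)),ray(*B,(200+266.5/k-.5,125+103.5/k-.5)),ray(*L,(311,262))]))
E
```

```text
[0.48650177 0.01212408 0.198     ]
[0.4841314  0.01311801 0.203     ]
[0.48176103 0.01411195 0.208     ]
(array([0.48500391, 0.01274256, 0.19973425]), [np.float64(0.0007408263518235034), np.float64(0.0012395286373163082), np.float64(0.0006483949022955725)])
```

Emit:
send_rows --rows '[-0.1,0,-0.3,0,0,0,0,0,-0.3,0,0,0,0,0,0,0,0,0]'

```text
clock: 3.92
position: [0.4837, 0.0134, 0.1995]
ee_rot: [-0.573, -3.088, 0.001]
contact_force: [-0.3, -0.2, 0.8]
opening: 1.002
```

Emit:
send_rows --rows '[0,0,0,0,0,0,0,0,0,0,0,0,0,0,0,0,0,0,0,0,0,0,0,0,0,0,0,0,0,0]' --hand -1 --squeeze 30

```text
clock: 4.55
position: [0.4841, 0.0134, 0.2003]
ee_rot: [0.573, 3.089, -0.0]
contact_force: [-1.5, -1.3, 2.2]
opening: 0.293
```

```bash
python3 - <<'E'
from h import *
ph=np.radians(np.linspace(180,92.7,19)); p=.105*np.c_[np.cos(ph),np.sin(ph)]
d=np.diff(p,axis=0)/.04; print(d.round(2).tolist(), d.round(2).sum(0)*.04)
E
```

```text
[[0.01, 0.22], [0.03, 0.22], [0.05, 0.22], [0.06, 0.21], [0.08, 0.21], [0.1, 0.2], [0.12, 0.19], [0.13, 0.18], [0.15, 0.17], [0.16, 0.15], [0.17, 0.14], [0.18, 0.12], [0.19, 0.11], [0.2, 0.09], [0.21, 0.07], [0.21, 0.06], [0.22, 0.04], [0.22, 0.02]] [0.0996 0.1048]
```

Emit:
send_rows --rows '[0.01,0.22,0,0,0,-0.97,0.03,0.22,0,0,0,-0.97,0.05,0.22,0,0,0,-0.97,0.06,0.21,0,0,0,-0.97,0.08,0.21,0,0,0,-0.97]'

```text
clock: 5.18
position: [0.4935, 0.0569, 0.2003]
ee_rot: [1.213, 2.898, 0.0]
contact_force: [2.2, -2.5, 0.4]
opening: 0.293
```

Emit:
send_rows --rows '[0.1,0.2,0,0,0,-0.97,0.12,0.19,0,0,0,-0.97,0.13,0.18,0,0,0,-0.97,0.15,0.17,0,0,0,-0.97,0.16,0.15,0,0,0,-0.97]'

```text
clock: 5.8
position: [0.5199, 0.0927, 0.2003]
ee_rot: [-1.794, -2.579, -0.0]
contact_force: [0.3, -0.4, 1.8]
opening: 0.281
```

Emit:
send_rows --rows '[0.17,0.14,0,0,0,-0.97,0.18,0.12,0,0,0,-0.97,0.19,0.11,0,0,0,-0.97,0.2,0.09,0,0,0,-0.97,0.21,0.07,0,0,0,-0.97]'

```text
clock: 6.42
position: [0.5582, 0.1142, 0.2004]
ee_rot: [-2.295, -2.145, -0.001]
contact_force: [-0.2, 1.3, 1.9]
opening: 0.294
```

Emit:
send_rows --rows '[0.21,0.06,0,0,0,-0.97,0.22,0.04,0,0,0,-0.97,0.22,0.02,0,0,0,-0.97,0,0,0,0,0,0]'

```text
clock: 6.92
position: [0.5844, 0.119, 0.2003]
ee_rot: [2.545, 1.841, 0.002]
contact_force: [4.2, 4.6, 1.4]
opening: 0.293
```

```bash
python3 - <<'E'
from h import *
d,s=cap('wrist','w4');print(s['position'],s['ee_rot'],s['qpos'])
d,s=cap('side','s4');cv2.imwrite('pics/s4z.png',cv2.resize(d['color'][135:275,270:425],None,fx=4,fy=4,interpolation=cv2.INTER_CUBIC))
E
```

```text
[0.58438316 0.11897262 0.20034294] [2.54538427e+00 1.84072240e+00 1.55510729e-03] [-0.72274865  0.48857685  0.6236393   1.75874377 -0.33189801  1.00019043
 -0.29165642]
```

View pics/w4.png

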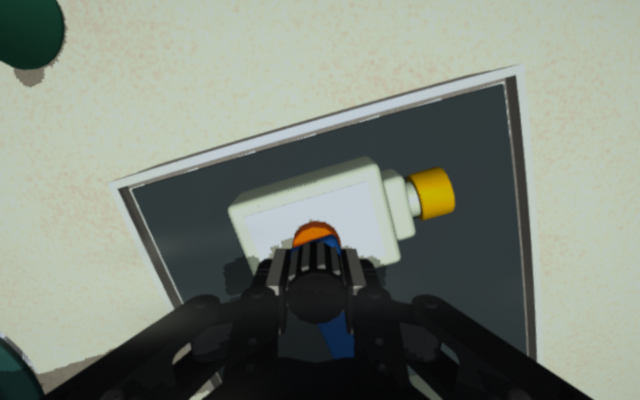

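View pics/s4z.png

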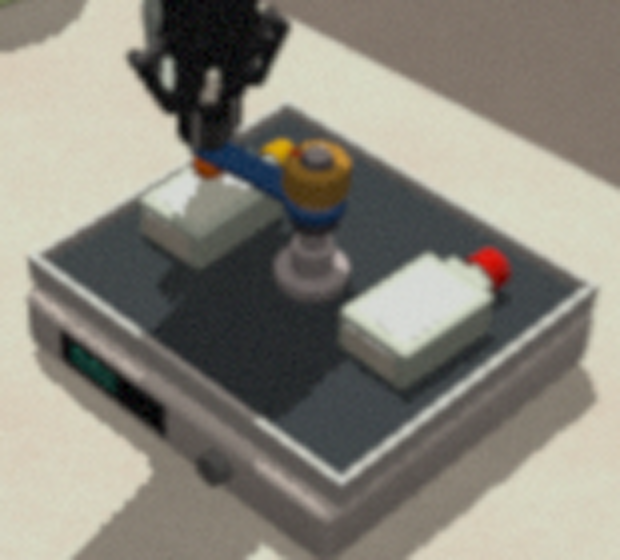

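Emit:
send_rows --rows '[0,0,0,0,0,0,0,0,0,0,0,0,0,0,0,0,0,0,0,0,1,0,0,0,0,0,1,0,0,0,0,-0.5,1,0,0,0,0,-1,1,0,0,0,0,-1,0.5,0,0,0,0,-0.5,0,0,0,0]' --hand 1

```text
clock: 8.15
position: [0.5839, -0.0042, 0.3817]
ee_rot: [2.548, 1.836, 0.003]
contact_force: [0.0, -0.1, -1.2]
opening: 1.0
```

Emit:
send_rows --rows '[0,0,0,0,0,0]'

```text
clock: 8.28
position: [0.5834, -0.0028, 0.3795]
ee_rot: [-2.548, -1.837, 0.001]
contact_force: [0.4, 0.1, -0.9]
opening: 0.999
```

```bash
python3 - <<'E'
from h import *
d,s=cap('wrist','w5');print(s['position'],s['ee_rot'],s['qpos'])
cv2.imwrite('pics/w5b.png',cv2.resize(d['color'],None,fx=1.25,fy=1.25,interpolation=cv2.INTER_CUBIC))
E
```

```text
[ 0.58344694 -0.00277397  0.37954546] [-2.54791435e+00 -1.83707621e+00  1.11523468e-03] [-0.62265062  0.30913718  0.73818238  1.57581555 -0.21178351  1.33973367
 -0.1806209 ]
```

View pics/w5b.png

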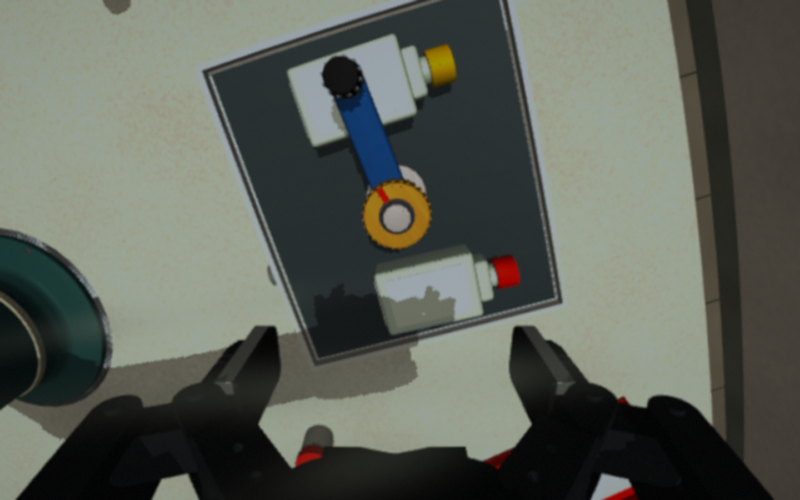

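```bash
python3 - <<'E'
from h import *
L=load('w5')
f=lambda x,y,z:onz(*L,(x/1.25-.1,y/1.25-.1),z).round(4)
print('post',f(342,76,.201),'ring',f(397,214,.208),'tip',f(398,217,.216))
c=[f(290,70,.128),f(395,36,.128),f(418,118,.128),f(314,146,.128)];print(c,np.mean(c,0))
d,s=L;cv2.imwrite('pics/w5z.png',cv2.resize(d['color'][130:210,270:370],None,fx=7,fy=7,interpolation=cv2.INTER_CUBIC))
E
```

```text
post [0.5847 0.1173 0.201 ] ring [0.5907 0.0145 0.208 ] tip [0.5911 0.0137 0.216 ]
[array([0.5385, 0.1486, 0.128 ]), array([0.6326, 0.145 , 0.128 ]), array([0.6308, 0.0754, 0.128 ]), array([0.535 , 0.0822, 0.128 ])] [0.584225 0.1128   0.128   ]
```

View pics/w5z.png

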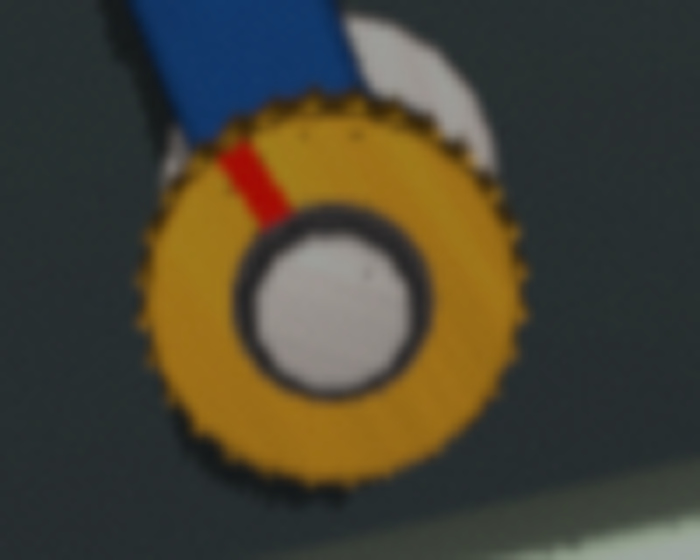

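Emit:
send_rows --rows '[0.15,0.42,0,0,0,1,0,0,-0.3,0,0,1,0,0,-0.3,0,0,1,0,0,-0.3,0,0,1,0,0,-0.3,0,0,1,0,0,-0.3,0,0,1,0,0,0,0,0,1,0,0,0,0,0,1,0,0,0,0,0,1,0,0,0,0,0,1]'

```text
clock: 9.57
position: [0.5895, 0.0169, 0.3191]
ee_rot: [-1.523, -2.746, 0.001]
contact_force: [0.2, -1.4, 0.1]
opening: 1.0
```

Emit:
send_rows --rows '[0,0,0,0,0,1,0,0,0,0,0,1,0,0,0,0,0,1,0,0,0,0,0,1,0,0,0,0,0,1,0,0,0,0,0,1,0,0,0,0,0,1,0,0,0,0,0,1,0,0,0,0,0,1,0,0,0,0,0,1]'

```text
clock: 10.82
position: [0.5895, 0.0169, 0.3191]
ee_rot: [-0.22, -3.132, -0.0]
contact_force: [-0.2, 0.5, -0.0]
opening: 1.003
```

Emit:
send_rows --rows '[0,0,0,0,0,1,0,0,0,0,0,1,0,0,0,0,0,1,0,0,0,0,0,1,0,0,0,0,0,1,0,0,0,0,0,1,0,0,0,0,0,1,0,0,0,0,0,1,0,0,0,0,0,1,0,0,0,0,0,1]'

```text
clock: 12.08
position: [0.5894, 0.0169, 0.3191]
ee_rot: [1.125, -2.932, -0.001]
contact_force: [-0.1, -0.6, -0.0]
opening: 0.999
```

```bash
python3 - <<'E'
from h import *
d,s=cap('wrist','w6');print(s['position'],s['ee_rot'],s['qpos'])
cv2.imwrite('pics/w6b.png',cv2.resize(d['color'],None,fx=1.25,fy=1.25,interpolation=cv2.INTER_CUBIC))
E
```

```text
[0.58944653 0.01691603 0.31908103] [ 1.12480807e+00 -2.93174894e+00 -1.46559256e-03] [-0.28571738  0.30805849  0.2586998   1.63598803 -0.08343762  1.21004343
  2.29443534]
```

View pics/w6b.png

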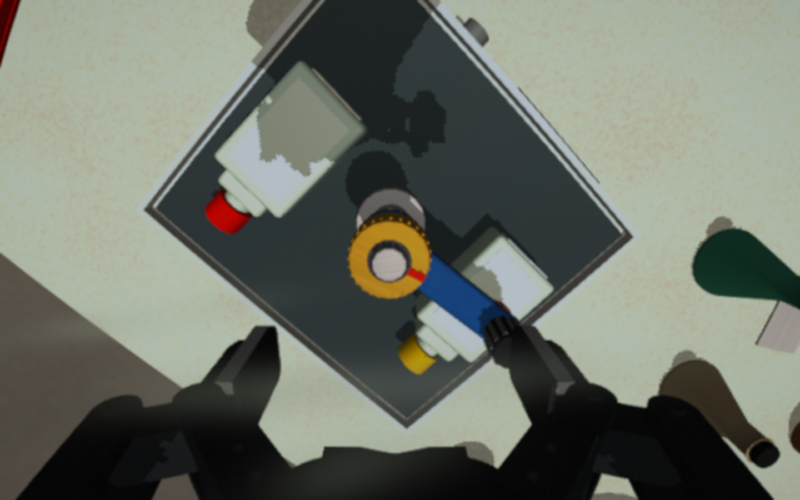

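```bash
python3 - <<'E'
from h import *
L=load('w6');M=load('w5')
for z in(.204,.208,.212):print(onz(*L,(389/1.25-.1,257/1.25-.1),z))
print('tip',onz(*L,(389/1.25-.1,264/1.25-.1),.216))
m=(270+334.5/7-.5,130+299.5/7-.5); t=(270+334/7-.5,130+312.5/7-.5)
print('ring',tri([ray(*M,m),ray(*L,(389/1.25-.1,257/1.25-.1))]),'tip',tri([ray(*M,t),ray(*L,(389/1.25-.1,264/1.25-.1))]))
d,s=L;cv2.imwrite('pics/w6z.png',cv2.resize(d['color'][165:245,265:365],None,fx=7,fy=7,interpolation=cv2.INTER_CUBIC))
E
```

```text
[0.58877819 0.0124877  0.204     ]
[0.58782913 0.01170389 0.208     ]
[0.58688008 0.01092007 0.212     ]
tip [0.58911538 0.01297941 0.216     ]
ring (array([0.58951827, 0.01263256, 0.20214251]), [np.float64(0.00037001474291229917), np.float64(0.0003700147429121399)]) tip (array([0.58973942, 0.0132281 , 0.21420407]), [np.float64(0.00021285313197100554), np.float64(0.00021285313197104725)])
```

View pics/w6z.png

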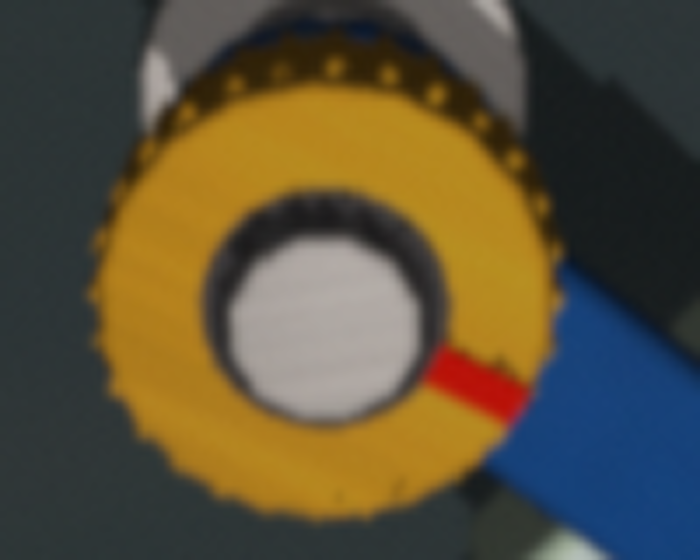

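```bash
cat >> h.py <<'E'
def heights(f,ring,tip,ax=(.5897,.013),ztip=.216):
    # least squares: axis xy so that tip (z known) & ring lie on a vertical line
    L=load(f); t=onz(*L,tip,ztip)
    best=min(np.arange(.16,.216,.0001),key=lambda z:np.hypot(*(onz(*L,ring,z)-t)[:2]))
    r=onz(*L,ring,best); return t,best,ztip-best,(r-t)[:2]
E
python3 - <<'E'
from h import *
p=lambda o,x,y:(o[0]+(x+.5)/7-.5,o[1]+(y+.5)/7-.5)
for zt in (.214,.216,.218):
  print(heights('w6',p((265,165),327,300),p((265,165),325,328),ztip=zt))
  print(heights('w5',p((270,130),334,299),p((270,130),333.5,312),ztip=zt))
E
```

```text
(array([0.58985754, 0.01351167, 0.214     ]), np.float64(0.20419999999999514), np.float64(0.00980000000000486), array([-7.06735404e-05,  7.02362530e-05]))
(array([0.58989457, 0.01305573, 0.214     ]), np.float64(0.205399999999995), np.float64(0.008600000000004993), array([ 1.02482958e-04, -3.45892436e-05]))
(array([0.58935204, 0.013093  , 0.216     ]), np.float64(0.2062999999999949), np.float64(0.009700000000005093), array([-7.29583979e-05,  6.71817925e-05]))
(array([0.59001358, 0.01344618, 0.216     ]), np.float64(0.20749999999999477), np.float64(0.008500000000005226), array([ 1.04014167e-04, -2.68976777e-05]))
(array([0.58884654, 0.01267433, 0.218     ]), np.float64(0.20829999999999468), np.float64(0.009700000000005315), array([-5.10630745e-05,  8.42096787e-05]))
(array([0.59013259, 0.01383663, 0.218     ]), np.float64(0.20949999999999455), np.float64(0.008500000000005448), array([ 9.98052748e-05, -3.81652527e-05]))
```

Emit:
send_rows --rows '[0,-0.09,0,0,0,1,0,0,-0.5,0,0,1,0,0,-0.7,0,0,1,0,0,-0.7,0,0,1,0,0,-0.5,0,0,0,0,0,-0.5,0,0,0,0,0,0,0,0,0]'

```text
clock: 13.0
position: [0.5888, 0.0126, 0.2024]
ee_rot: [1.61, -2.695, -0.003]
contact_force: [-0.5, 0.8, 1.0]
opening: 1.003
```

```bash
python3 - <<'E'
from h import *
d,s=cap('wrist','w7');print(s['position'],s['ee_rot'],s['qpos'],s['contact_force'],s['ft_torque'])
E
```

```text
[0.58877913 0.01258659 0.20241263] [ 1.60951839 -2.69454337 -0.00278683] [-0.22218495  0.41505662  0.19027139  1.7617781  -0.09236898  0.9768625
  2.6520246 ] [-0.50307495  0.75248384  0.99974154] [ 0.0332523   0.03984796 -0.00404224]
```

View pics/w7.png

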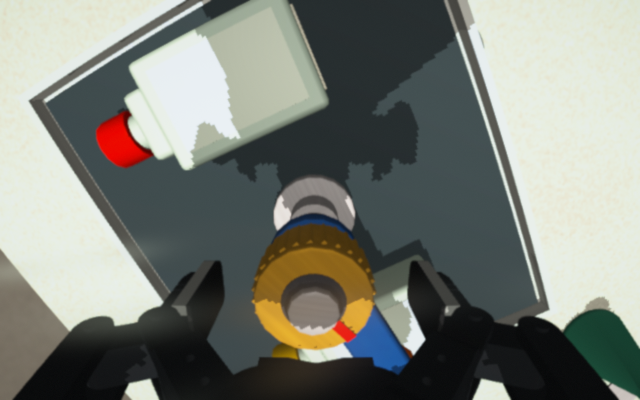

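Emit:
send_rows --rows '[0.02,0.02,0,0,0,0,0,0,0,0,0,0,0,0,0,0,0,0,0,0,0,0,0,0]' --hand -1 --squeeze 40

```text
clock: 13.55
position: [0.5903, 0.0129, 0.2053]
ee_rot: [-1.611, 2.697, 0.001]
contact_force: [-8.6, 3.7, 12.4]
opening: 0.574
```

```bash
python3 - <<'E'
from h import *
for i in range(1):
    s=arm.get_state();print(s['position'],s['opening'],s['contact_force'],s['ft_torque'])
E
```

```text
[0.5903215  0.01285007 0.20527502] 0.5743708082523441 [-8.64625138  3.67216642 12.36324088] [ 0.66878195  1.73227784 -0.06901154]
```

Emit:
send_rows --rows '[0.03,-0.015,0.07,0,0,0,0,0,0,0,0,0]'

```text
clock: 13.8
position: [0.5903, 0.0127, 0.2058]
ee_rot: [1.61, -2.694, -0.004]
contact_force: [-3.2, 5.3, -14.4]
opening: 0.571
```

```bash
python3 - <<'E'
from h import *
s=arm.get_state();print(s['position'],s['opening'],s['contact_force'],s['ft_torque'])
E
```

```text
[0.59034738 0.01270864 0.20579935] 0.5705105856729232 [ -3.22800625   5.34838813 -14.35082555] [ 1.05785409  0.6347167  -0.00970668]
```

Emit:
send_rows --rows '[0,0,-0.035,0,0,-0.3,0,0,-0.006,0,0,-0.8,0,0,-0.007,0,0,-1,0,0,-0.007,0,0,-1,0,0,-0.007,0,0,-1,0,0,-0.007,0,0,-1]'

```text
clock: 14.55
position: [0.5904, 0.0128, 0.2041]
ee_rot: [0.972, -2.985, -0.003]
contact_force: [-10.9, 5.5, 1.9]
opening: 0.57
```

```bash
python3 - <<'E'
from h import *
s=arm.get_state();print(s['position'],s['opening'],s['contact_force'],s['ft_torque'],s['qpos'])
cap('wrist','w8')
E
```

```text
[0.59038638 0.01277706 0.20410768] 0.5698016323826994 [-10.94836359   5.4632995    1.88357433] [1.18756018 2.28819768 0.02903872] [-0.29276198  0.42198207  0.28250727  1.75908157 -0.1392987   0.98293513
  2.24445134]
```

View pics/w8.png

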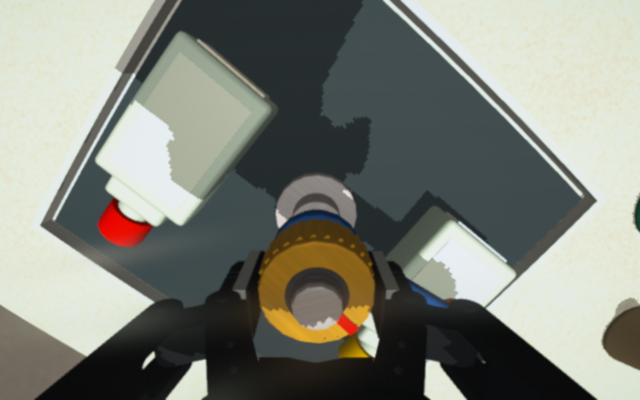

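Emit:
send_rows --rows '[-0.02,0.01,-0.007,0,0,-1,0,0,-0.007,0,0,-1,0,0,-0.007,0,0,-1,0,0,-0.007,0,0,-1,0,0,-0.007,0,0,-1,0,0,-0.007,0,0,-1,0,0,-0.007,0,0,-1,0,0,-0.007,0,0,-1]'

```text
clock: 15.6
position: [0.5901, 0.0129, 0.2019]
ee_rot: [-0.108, -3.138, -0.001]
contact_force: [-6.8, 5.2, -1.4]
opening: 0.57
```

```bash
cat > st.py <<'E'
from h import *
s=arm.get_state();r=s['ee_rot'];print(s['position'],s['opening'],s['contact_force'].round(1),s['ft_torque'].round(3),'q7',s['qpos'][6],'yaw',np.degrees(2*np.arctan2(r[1],r[0]))%360)
E
python3 st.py
```

```text
[0.59013224 0.01292211 0.20194563] 0.5704314167428649 [-6.8  5.2 -1.4] [0.75  1.214 0.053] q7 1.611860762745356 yaw 176.0637686210322
```

Emit:
send_rows --rows '[-0.01,0.01,-0.007,0,0,-1,0,0,-0.007,0,0,-1,0,0,-0.007,0,0,-1,0,0,-0.007,0,0,-1,0,0,-0.007,0,0,-1,0,0,-0.007,0,0,-1,0,0,-0.007,0,0,-1,0,0,-0.007,0,0,-1,0,0,-0.007,0,0,-1,0,0,-0.007,0,0,-1]'

```text
clock: 16.85
position: [0.5901, 0.0132, 0.1992]
ee_rot: [-1.424, -2.799, -0.0]
contact_force: [-3.3, 2.3, -3.4]
opening: 0.57
```

```bash
python3 st.py
```

```text
[0.59005114 0.01317525 0.19920662] 0.5697450013932919 [-3.3  2.3 -3.4] [0.52  0.764 0.123] q7 0.8346862660678886 yaw 126.05644190700764
```

Emit:
send_rows --rows '[0,0,-0.007,0,0,-1,0,0,-0.007,0,0,-1,0,0,-0.007,0,0,-1,0,0,-0.007,0,0,-1,0,0,-0.007,0,0,-1,0,0,-0.007,0,0,-1,0,0,-0.007,0,0,-1,0,0,-0.007,0,0,-1,0,0,-0.007,0,0,-1,0,0,-0.007,0,0,-1]'

```text
clock: 18.1
position: [0.5902, 0.0133, 0.1964]
ee_rot: [-2.473, -1.935, 0.0]
contact_force: [-2.5, 3.7, -2.3]
opening: 0.572
```

```bash
python3 st.py
```

```text
[0.59017004 0.01327859 0.19640645] 0.5715050595438372 [-2.5  3.7 -2.3] [0.683 0.624 0.051] q7 0.07784817357620973 yaw 76.06161703038805
```

Emit:
send_rows --rows '[0,0,-0.007,0,0,-1,0,0,-0.007,0,0,-1,0,0,-0.007,0,0,-1,0,0,-0.007,0,0,-1,0,0,-0.007,0,0,-1,0,0,-0.007,0,0,-1,0,0,-0.007,0,0,-1,0,0,-0.007,0,0,-1,0,0,-0.007,0,0,-1,0,0,-0.007,0,0,-1]'

```text
clock: 19.35
position: [0.5904, 0.0133, 0.1937]
ee_rot: [-3.059, -0.708, 0.0]
contact_force: [-0.8, 2.8, -1.8]
opening: 0.572
```

```bash
python3 st.py; python3 -c "
from h import *
cap('wrist','w9');cap('side','s9')"
```

```text
[0.59038323 0.01327268 0.19365638] 0.5715185455514579 [-0.8  2.8 -1.8] [0.598 0.314 0.109] q7 -0.6612699397770663 yaw 26.067419020732018
```

View pics/w9.png

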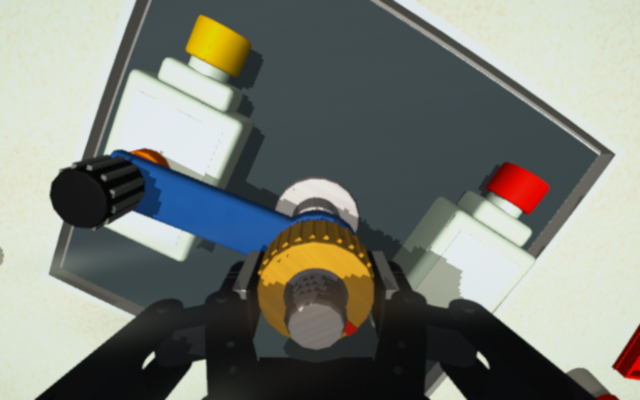

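Emit:
send_rows --rows '[0,0,-0.007,0,0,-1,0,0,-0.007,0,0,-1,0,0,-0.007,0,0,-1,0,0,-0.007,0,0,-1,0,0,-0.007,0,0,-1,0,0,-0.007,0,0,-1,0,0,-0.007,0,0,-1,0,0,-0.007,0,0,-1,0,0,-0.007,0,0,-1,0,0,-0.007,0,0,-1]'

```text
clock: 20.7
position: [0.5905, 0.013, 0.1909]
ee_rot: [-3.073, 0.648, 0.001]
contact_force: [-2.1, 3.1, -0.5]
opening: 0.573
```

```bash
python3 st.py
```

```text
[0.5904775  0.01303605 0.19085529] 0.5732727786187526 [-2.1  3.1 -0.5] [0.793 0.355 0.041] q7 -1.4182245936278606 yaw 336.1958692514599
```

Emit:
send_rows --rows '[0,0,-0.007,0,0,-1,0,0,-0.007,0,0,-1,0,0,-0.007,0,0,-1,0,0,-0.007,0,0,-1,0,0,-0.007,0,0,-1]'

```text
clock: 21.32
position: [0.5905, 0.0129, 0.1895]
ee_rot: [-2.86, 1.298, 0.001]
contact_force: [-2.2, 1.7, -1.3]
opening: 0.57
```

```bash
python3 st.py
```

```text
[0.5904867  0.01288655 0.18947616] 0.5698048569415856 [-2.2  1.7 -1.3] [0.628 0.37  0.103] q7 -1.8341105106809632 yaw 311.1831011557558
```

```bash
python3 - <<'E'
from h import *
d,s=cap('wrist','w10')
for f in('w7','w10'):
    d,s=load(f);cv2.imwrite('pics/%sz.png'%f,cv2.resize(d['color'][215:365,240:390],None,fx=4,fy=4,interpolation=cv2.INTER_CUBIC))
E
```

```text
(no output)
```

View pics/w10z.png

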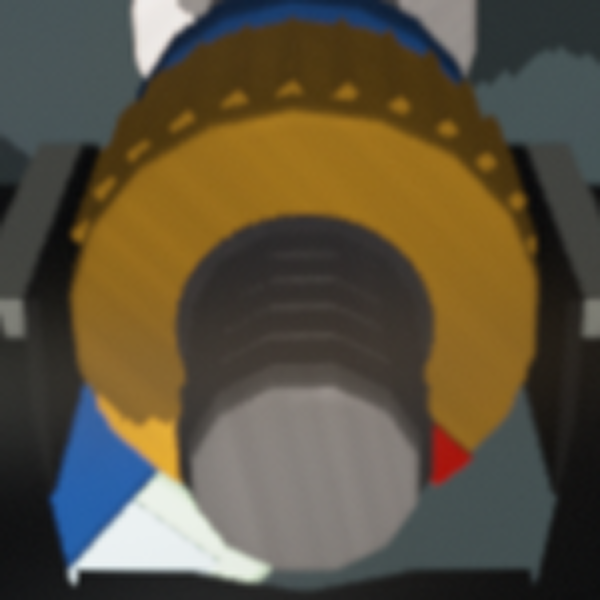

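View pics/w7z.png

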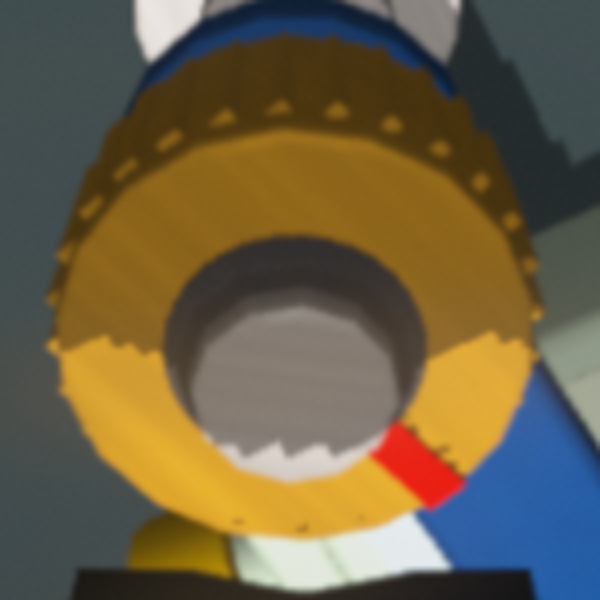

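View pics/w10.png

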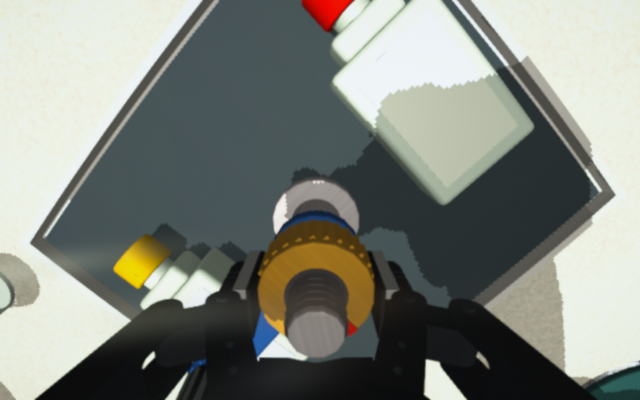

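```bash
cat >> h.py <<'E'
from scipy.optimize import brentq
def tipring(f,o,k,tfar,tnear,rfar,bfar,zt=.216):
    L=load(f);R,_=cam(*L);r=cv2.Rodrigues(np.array(L[1]['ee_rot']))[0];u=r[:,0];u=u[:2]/np.hypot(*u[:2])
    p=lambda q:(o[0]+(q[0]+.5)/k-.5,o[1]+(q[1]+.5)/k-.5)
    g=lambda q,z:onz(*L,p(q),z)[:2]@u
    a=(g(tfar,zt)+g(tnear,zt))/2
    out=dict(tipdia=g(tfar,zt)-g(tnear,zt))
    out['h_ring']=zt-brentq(lambda z:g(rfar,z)-a-.025,.1,.24)
    out['h_bore']=zt-brentq(lambda z:g(bfar,z)-a-.0135,.1,.24)
    return out
E
python3 - <<'E'
from h import *
print(tipring('w7',(240,215),4,(295,305),(290,480),(293,130),(297,235)))
print(tipring('w10',(240,215),4,(305,385),(305,570),(303,110),(303,213)))
E
```

```text
{'tipdia': np.float64(0.019930257733967338), 'h_ring': 0.006297709010027158, 'h_bore': 0.0069071949978175284}
{'tipdia': np.float64(0.019577502172149985), 'h_ring': 0.022546840403633972, 'h_bore': 0.023197155245071238}
```

```bash
python3 - <<'E'
from h import *
def w(f,y,x0,x1,z):
    L=load(f);p=lambda x:(240+(x+.5)/4-.5,215+(y+.5)/4-.5)
    return np.linalg.norm(onz(*L,p(x0),z)-onz(*L,p(x1),z))*1000
print('w7 tip',w('w7',390,190,398,.216),'ring',w('w7',335,57,537,.209),w('w7',335,57,537,.206),'bore',w('w7',350,165,427,.208))
print('w10 tip',w('w10',478,192,420,.216),'ring',w('w10',300,72,537,.193),w('w10',300,72,537,.190),'bore',w('w10',320,178,433,.192))
for f,q in(('w7',(293,390)),('w10',(305,478))):
    L=load(f);print(onz(*L,(240+q[0]/4-.4,215+q[1]/4-.4),.216))
# vertical-scale check: w10 expected pixel of axis at tip/rings
for f in('w7','w10'):
    L=load(f)
    for z in(.216,.21,.207,.193,.19): 
        q=proj(*L,(.5901,.0131,z));print(f,z,(q-[240,215]+.4)*4)
E
```

```text
w7 tip 19.978259587112877 ring 48.48725794440221 49.79439327913242 bore 26.77602883584057
w10 tip 19.720014738623835 ring 47.74859346174893 49.00347953741675 bore 26.527060820538924
[0.58929875 0.0122408  0.216     ]
[0.59011178 0.01264126 0.216     ]
w7 0.216 [289.93332388 399.9770358 ]
w7 0.21 [290.35831746 363.4027799 ]
w7 0.207 [290.55764622 346.27621925]
w7 0.193 [291.388105   275.10596128]
w7 0.19 [291.54726987 261.4988075 ]
w10 0.216 [301.60914059 481.33387875]
w10 0.21 [301.73626524 436.89224607]
w10 0.207 [301.79543128 416.21367261]
w10 0.193 [302.03879648 331.19223619]
w10 0.19 [302.08486364 315.10454072]
```

```bash
python3 - <<'E'
from h import *
L=load('w7');r=cv2.Rodrigues(np.array(L[1]['ee_rot']))[0];u=r[:2,0]
g=lambda x,y,z:onz(*L,(240+(x+.5)/4-.5,215+(y+.5)/4-.5),z)[:2]@u
for dn in (-4,0,4):
  for t in (-3,0,3):
    a=(g(295,305+t,.216)+g(290,480+t,.216))/2
    z=brentq(lambda z:(g(293,130,z)+g(300,540+dn,z))/2-a,.15,.24)
    print(dn,t,'h',.216-z,'dia',g(293,130,z)-g(300,540,z))
E
```

```text
-4 -3 h 0.0077054861112334505 dia 0.04857297372125213
-4 0 h 0.008216066099012875 dia 0.04879442877961265
-4 3 h 0.008727650817989124 dia 0.049016319622397275
0 -3 h 0.007303923165231568 dia 0.048398802880696645
0 0 h 0.007812672337665971 dia 0.04861946385521382
0 3 h 0.008322422638576077 dia 0.04884055905153828
4 -3 h 0.006904072783725096 dia 0.048225374834765744
4 0 h 0.007410998948779279 dia 0.04844524511200632
4 3 h 0.007918922654952809 dia 0.048665548055101704
```

```bash
sed -i 's/-a-.025,/-a-.0243,/; s/-a-.0135/-a-.0132/' h.py; python3 - <<'E'
from h import *
print(tipring('w7',(240,215),4,(295,305),(290,480),(293,130),(297,235)))
print(tipring('w10',(240,215),4,(305,385),(305,570),(303,110),(303,213)))
d,s=cap('side','s10');cv2.imwrite('pics/s10z.png',cv2.resize(d['color'][135:255,270:400],None,fx=6,fy=5,interpolation=cv2.INTER_CUBIC))
E
```

```text
{'tipdia': np.float64(0.019930257733967338), 'h_ring': 0.007834102100064133, 'h_bore': 0.007446238220374574}
{'tipdia': np.float64(0.019577502172149985), 'h_ring': 0.024138651710173625, 'h_bore': 0.023754962448796352}
```

View pics/s10z.png

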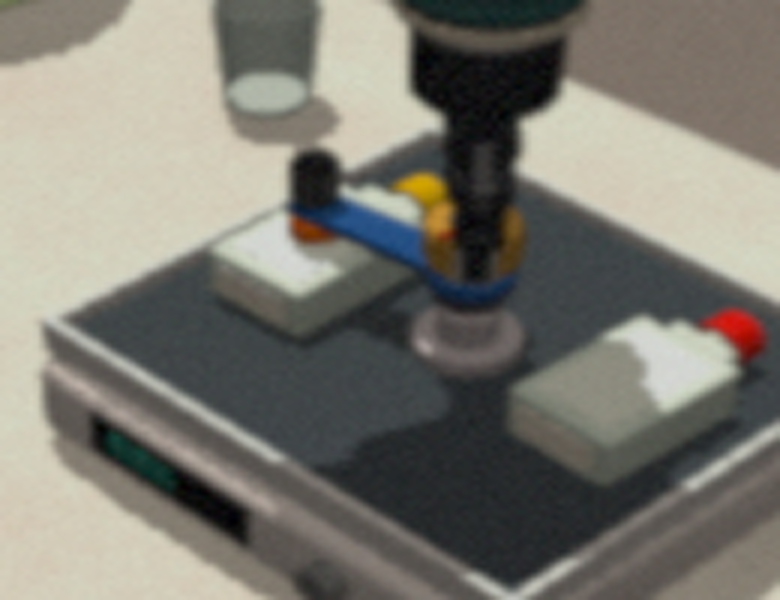

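Emit:
send_rows --rows '[0,0,-0.007,0,0,-1,0,0,-0.007,0,0,-1,0,0,-0.007,0,0,-1,0,0,-0.007,0,0,-1,0,0,-0.007,0,0,-1,0,0,-0.007,0,0,-1,0,0,-0.007,0,0,-1,0,0,-0.007,0,0,-1,0,0,-0.007,0,0,-1]'

```text
clock: 22.55
position: [0.5903, 0.0124, 0.187]
ee_rot: [-2.148, 2.293, 0.001]
contact_force: [-3.4, 1.1, 2.5]
opening: 0.57
```

```bash
python3 st.py; python3 - <<'E'
from h import *
d,s=cap('wrist','w11')
cv2.imwrite('pics/w11z.png',cv2.resize(d['color'][215:365,240:390],None,fx=4,fy=4,interpolation=cv2.INTER_CUBIC))
E
```

```text
[0.59034314 0.01244526 0.18701977] 0.570337391507305 [-3.4  1.1  2.5] [0.415 0.739 0.103] q7 -2.6021449840821664 yaw 266.24987207389137
```

View pics/w11z.png

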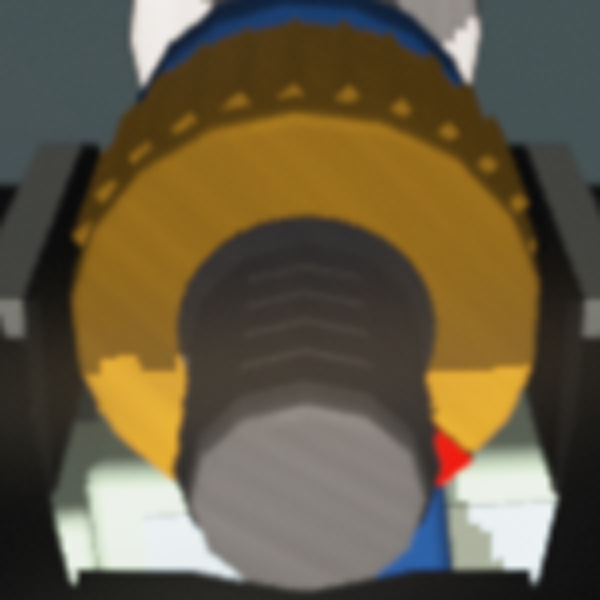

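Emit:
send_rows --rows '[0,0,0,0,0,0,0,0,0,0,0,0,0,0,0,0,0,0,0,0,0,0,0,0]' --hand 1

```text
clock: 23.1
position: [0.5906, 0.0124, 0.187]
ee_rot: [-2.147, 2.293, -0.0]
contact_force: [0.7, -0.5, 0.2]
opening: 0.996
```

Emit:
send_rows --rows '[0,0,0,0,0,1,0,0,0,0,0,1,0,0,0,0,0,1,0,0,0,0,0,1,0,0,0,0,0,1,0,0,0,0,0,1,0,0,0,0,0,1,0,0,0,0,0,1,0,0,0,0,0,1,0,0,0,0,0,1]'

```text
clock: 24.35
position: [0.5906, 0.0123, 0.187]
ee_rot: [-2.917, 1.167, -0.0]
contact_force: [-0.5, -0.3, -0.2]
opening: 1.001
```

Emit:
send_rows --rows '[0,0,0,0,0,1,0,0,0,0,0,1,0,0,0,0,0,0]'

```text
clock: 24.72
position: [0.5906, 0.0123, 0.1871]
ee_rot: [-3.005, 0.914, -0.0]
contact_force: [-0.2, 0.1, 0.0]
opening: 1.002
```

```bash
python3 st.py; python3 - <<'E'
from h import *
d,s=cap('wrist','w12')
E
```

```text
[0.59056998 0.01233691 0.18707007] 1.002275884452505 [-0.2  0.1  0. ] [0.006 0.004 0.017] q7 -1.7132911463201361 yaw 326.17084111760295
```

View pics/w12.png

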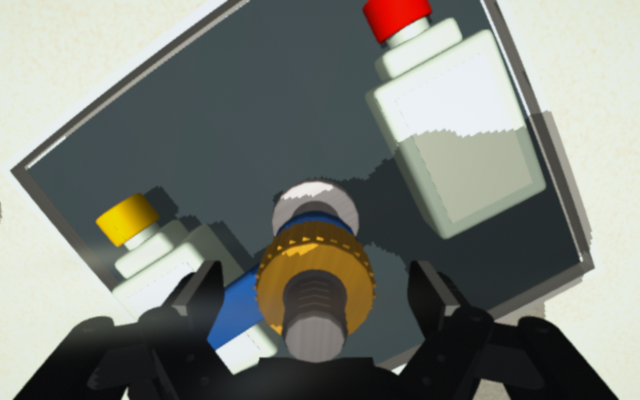

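Emit:
send_rows --rows '[0,0.015,0,0,0,0,0,0,0,0,0,0,0,0,0,0,0,0,0,0,0,0,0,0]' --hand -1 --squeeze 40

```text
clock: 25.28
position: [0.5904, 0.0126, 0.1873]
ee_rot: [3.005, -0.915, -0.0]
contact_force: [-4.9, -1.0, 8.2]
opening: 0.575
```

```bash
python3 st.py
```

```text
[0.59035945 0.01264715 0.18726075] 0.5751069360223593 [-4.9 -1.   8.2] [-0.221  1.03   0.015] q7 -1.7147103127488799 yaw 326.1357521368968
```

Emit:
send_rows --rows '[0,0,0.01,0,0,-0.5,0,0,-0.007,0,0,-1,0,0,-0.007,0,0,-1,0,0,-0.007,0,0,-1,0,0,-0.007,0,0,-1]'

```text
clock: 25.9
position: [0.5903, 0.0125, 0.1862]
ee_rot: [2.766, -1.489, -0.0]
contact_force: [-3.1, -4.0, 2.3]
opening: 0.576
```

```bash
python3 st.py
```

```text
[0.59025809 0.01248644 0.1861875 ] 0.5763339553233775 [-3.1 -4.   2.3] [-0.667  0.812  0.127] q7 -2.048944952703155 yaw 303.41559011028994
```

Emit:
send_rows --rows '[0,0,-0.007,0,0,-1,0,0,-0.007,0,0,-1,0,0,-0.007,0,0,-1,0,0,-0.007,0,0,-1,0,0,-0.007,0,0,-1,0,0,0,0,0,0]'

```text
clock: 26.65
position: [0.5901, 0.0123, 0.1848]
ee_rot: [2.379, -2.05, 0.0]
contact_force: [-3.5, -3.2, 3.7]
opening: 0.572
```

```bash
python3 st.py; python3 - <<'E'
from h import *
d,s=cap('wrist','w13')
cv2.imwrite('pics/w13z.png',cv2.resize(d['color'][215:365,240:390],None,fx=4,fy=4,interpolation=cv2.INTER_CUBIC))
E
```

```text
[0.59012661 0.01231645 0.18478295] 0.5719217743468034 [-3.5 -3.2  3.7] [-0.66   1.218 -0.027] q7 -2.427309461426636 yaw 278.47787303553264
```

View pics/w13z.png

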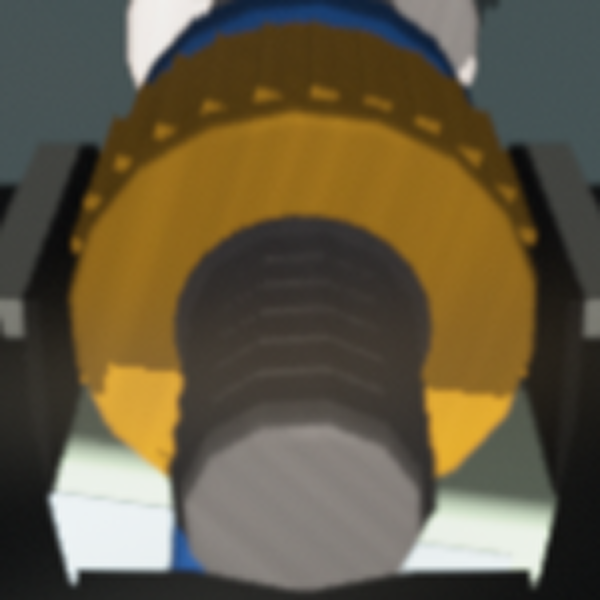

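```bash
python3 - <<'E'
from h import *
def far(f,tfar,rfar,bfar,zt=.216):
    L=load(f);r=cv2.Rodrigues(np.array(L[1]['ee_rot']))[0];u=r[:2,0]
    g=lambda q,z:onz(*L,(240+(q[0]+.5)/4-.5,215+(q[1]+.5)/4-.5),z)[:2]@u
    a=g(tfar,zt)-.0099
    return zt-brentq(lambda z:g(rfar,z)-a-.0243,.1,.24),zt-brentq(lambda z:g(bfar,z)-a-.0132,.1,.24)
print(far('w7',(295,305),(293,130),(297,235)))
print(far('w10',(305,385),(303,110),(303,213)))
print(far('w11',(305,405),(303,112),(305,217)))
print(far('w13',(303,425),(303,112),(303,216)))
E
```

```text
(0.007691112916068221, 0.0073292062303995376)
(0.024391616907814412, 0.02396181081808421)
(0.02681603933878643, 0.025951746221173327)
(0.029755032442623786, 0.028978991079751354)
```

Emit:
send_rows --rows '[0,0,0,0,0,0,0,0,0,0,0,0,0,0,0,0,0,0,0,0,0,0,0,0,0,0,0.5,0,0,0,0,0,1,0,0,0,0,0,1,0,0,0,0,0,1,0,0,0,0,0,1,0,0,0,0,0,0,0,0,0]' --hand 1

```text
clock: 27.95
position: [0.5912, 0.0119, 0.3688]
ee_rot: [-2.379, 2.045, -0.005]
contact_force: [0.2, -0.3, -0.0]
opening: 0.999
```

```bash
python3 st.py; python3 - <<'E'
from h import *
d,s=cap('wrist','w14')
E
```

```text
[0.59119492 0.01193269 0.36883761] 0.9985754805445647 [ 0.2 -0.3 -0. ] [ 0.039 -0.052  0.039] q7 -2.6400557366131823 yaw 278.63523564114143
```

View pics/w14.png

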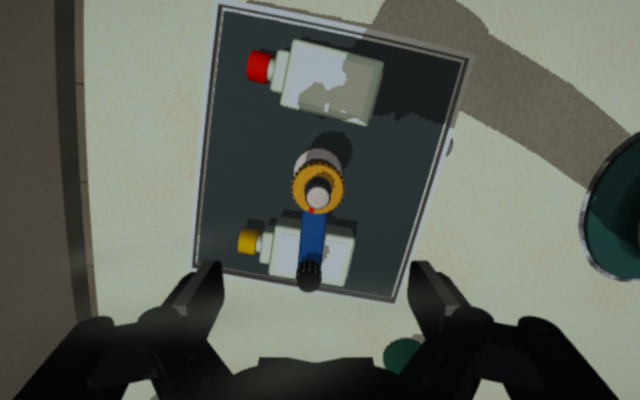

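```bash
python3 - <<'E'
from h import *
L=load('w14')
d,s=L;cv2.imwrite('pics/w14z.png',cv2.resize(d['color'][130:310,230:380],None,fx=3.3,fy=3.3,interpolation=cv2.INTER_CUBIC))
E
```

```text
(no output)
```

View pics/w14z.png

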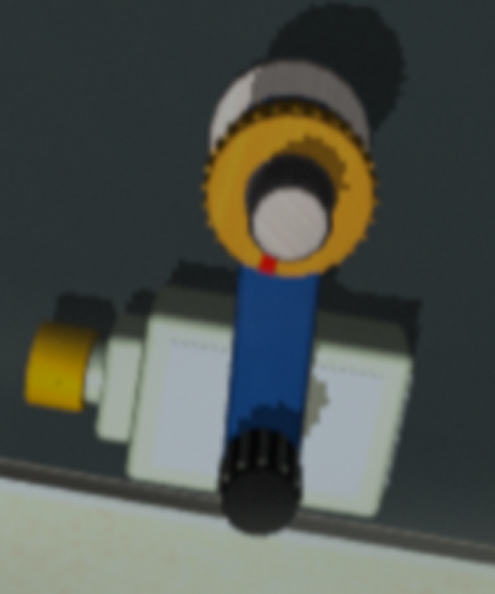

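Emit:
send_rows --rows '[0,0,0.5,0,0,0,-0.5,-0.8,0.5,0,0,0,-0.5,-1,0,0,0,0,-0.5,-1,0,0,0,0,-0.5,-1,0,0,0,0,-0.5,-1,0,0,0,0,-0.5,-1,0,0,0,0,0,0,0,0,0,0]'

```text
clock: 29.0
position: [0.4685, -0.2224, 0.4059]
ee_rot: [-2.377, 2.054, -0.001]
contact_force: [0.9, -0.1, 0.4]
opening: 0.999
```

```bash
python3 st.py; python3 - <<'E'
from h import *
d,s=cap('side','s15');cv2.imwrite('pics/s15z.png',cv2.resize(d['color'][145:275,270:425],None,fx=5,fy=4.5,interpolation=cv2.INTER_CUBIC))
d,s=cap('top','t15')
a=cv2.convertScaleAbs(d['color'][95:235,245:390],alpha=1.8);cv2.imwrite('pics/t15z.png',cv2.resize(a,None,fx=4,fy=4,interpolation=cv2.INTER_CUBIC))
E
```

```text
[ 0.46847434 -0.22238042  0.40589549] 0.9991642386925712 [ 0.9 -0.1  0.4] [ 0.044  0.033 -0.009] q7 -2.3781557148380497 yaw 278.3395892957101
```

View pics/s15z.png

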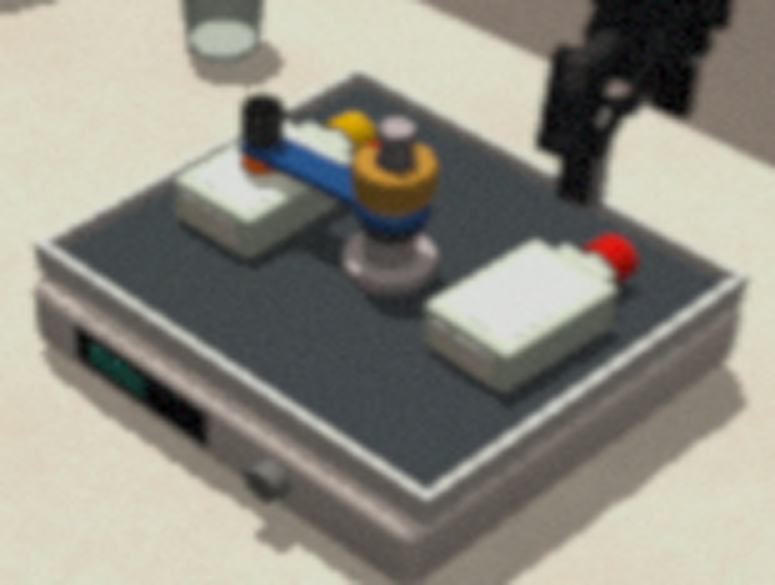

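View pics/t15z.png

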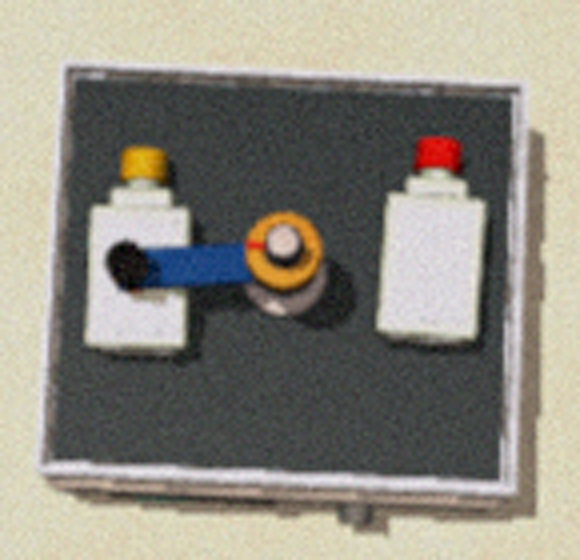

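View pics/t15.png

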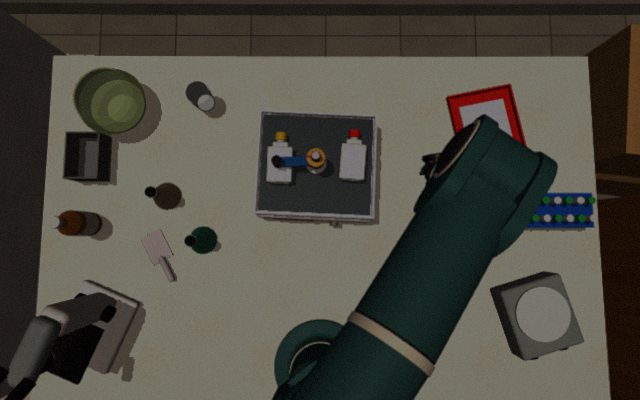

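```bash
python3 - <<'E'
from h import *
for f,p,z in [('w6',(265+480.5/7-.5,165+388.5/7-.5),.208),('w14',(230+268.5/3.3-.5,130+265.5/3.3-.5),.187),('w5',(270+255/7-.5,130+188/7-.5),.208)]:
    v=onz(*load(f),p,z)[:2]-[.5899,.0131];print(f,np.degrees(np.arctan2(*v[::-1])),np.hypot(*v))
L=load('w14');print('post',onz(*L,(230+260/3.3-.5,130+495/3.3-.5),.183))
E
```

```text
w6 103.98633059959245 0.019360747944396028
w14 82.07145381986716 0.02181112404136224
w5 105.60846368045472 0.01828593442201858
post [0.58404825 0.11430981 0.183     ]
```

```bash
python3 -c "
from plant import arm
print(arm.close_job())"
```

```text
the job is handed in; nothing more can be done
None
```

The yellow-capped flask is clamped, and I handed the job in at about 29 s of the 72 s allowed. I swung the blue arm about 87° clockwise by its post until the foot was over the flask. Then I screwed the ring down about 383° clockwise in two grips, released it and moved the gripper clear.

**Foot position:** my last check put the post at (0.584, 0.114), and the flask's centre measures about (0.584, 0.114). The top view shows neither flask on the shaker moved, and the conical flasks are in place. The gripper arm hid the pots in that last view.

**Ring turn:** the red mark turned 22–23.5° net beyond one full turn, which matches the commanded turn, so the grip did not slip.

**Tightness:** the stud now stands about 29–29.8 mm above the ring's top. That puts the ring at about 7.9–8.1 rad, a quarter turn or slightly more past first touch, or roughly 15–17 N on the flask.

**Disagreements:**
- The wrist torque reading was too noisy to show the resistance rising, so the final turn rests on the stud height and the counted turn.
- My early estimates of the ring's starting height differed by about 2 mm. I relied on the closest view, and the later readings agreed with it.

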